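# Lock the canister in its cradle and take off its cap, whichever way it unscrews

## Task

Swing the keeper bar shut over the canister until it clicks home in its catch. Then unscrew the canister's cap - some of these have an ordinary thread and some a reverse thread, so feel which way it comes loose - and lift it straight off. Finish still holding the cap still and level, mouth down, more than 5 cm straight above the neck, with the keeper still shut and the canister still seated in its cradle; do not shove the things beside it about.

Things in the scene. Friction and masses are not known exactly. Their poses are not given: they have to be found in the camera images.
- cradle: grey steel cradle fixed to the worktop: 150 x 92 mm base plate 8 mm thick with a low tray (walls up to 34 mm) holding the canister; origin under the centre of the base on the worktop, x along the canister's length, z up. Its -x end, towards the robot, is the keeper's end; at the right (-y) stands the catch post, 91 mm tall with a stop tab to 107 mm
- keeper (a joint): angle of the keeper, a level steel bar pivoted at the cradle's left (+y). 0 = shut: it lies across the canister along the cradle's -y, stopped by the catch post; the angle grows as its free end swings to the cradle's -x (clockwise from above), to 1.5 rad. Snap action: its rests are about 0.9 (open, as at the start) and 0; between it takes up to 2 N at the peg, and let go below 0.2 it snaps shut, else open
- keeper_peg (a point): upright round black peg on the free end of the keeper bar (bar 14 mm wide, from 97 to 105 mm above the worktop); peg 13 mm diameter, from 105 to 149 mm above the worktop, for swinging the bar; this point is on the peg's axis 127 mm above the worktop, 98 mm from the pivot axis
- keeper_pivot (a point): the keeper's upright hinge axis, at bar height (101 mm above the worktop)
- canister: loose white plastic canister 116 x 68 x 88 mm (x, y, z) of 0.5 to 1 kg, seated in the cradle's tray with 1.2 mm play, its underside 8 mm above the worktop, flat shoulder 96 mm above the worktop; origin at the centre of its underside. The keeper shuts 1 mm above its shoulder
- neck_top (a point): top centre of the canister's round neck (31 mm diameter core, flanges to 42 mm), 129 mm above the worktop, 24 mm behind the canister's centre along its x; the neck is vertical. Covered by the cap at the start
- cap_center (a point): round grey fluted screw cap, 52 mm diameter, 36 mm tall, 50 g; this point is on its axis half-way up, at the start 116 mm above the worktop (cap from 98 to 134). z up. Short coarse thread: the wrong way it stops dead after about 4 degrees; the right way it turns easily, rises 2 mm and lifts straight off when turned 65 to 115 degrees (best 85). The hand varies from start to start, unseen
- brush_1: bystander, wooden scrubbing brush 61 x 154 x 46 mm, loose on the worktop near the cradle; origin at the centre of its underside
- tin_1: bystander, small tin 57 mm diameter, 72 mm tall, loose on the worktop near the cradle; origin at the centre of its underside
- pegs_6: bystander, wooden clothes peg 15 x 72 x 12 mm, loose on the worktop near the cradle; origin at the centre of its underside
There are look-alikes about, which are no part of the job. Leave any green or red look-alike of the part that bears cap_center alone.

How it is judged:
On the way, in this order (a step that is already met when the one before it is completed fails the run):
1. the keeper bar is shut in its catch, with the cap still on the neck (value of joint keeper below 0.07 rad and distance between cap_center and neck_top below 0.03 m), for 0.2 s.
2. the cap is off the neck, with the keeper shut (value of joint keeper below 0.07 rad and angle between canister's own z axis and vertical below 0.08 rad and z of canister in the frame of cradle between 0.004 and 0.014 m and z of cap_center in the frame of canister above 0.145 m), for 0.1 s.
At the end, for the whole second after the job is handed in: The keeper is within 0.07 rad of shut, the canister sits upright (within 0.08 rad) in its cradle, and the fingers hold the cap at rest, mouth down within 0.25 rad, its centre more than 50 mm above the top of the neck and within 100 mm of the neck sideways, touching neither canister nor cradle (value of joint keeper below 0.07 rad and angle between canister's own z axis and vertical below 0.08 rad and z of canister in the frame of cradle between 0.004 and 0.014 m and z of cap_center in the frame of neck_top above 0.05 m and horizontal distance between cap_center and neck_top below 0.1 m and angle between cap_center's own z axis and vertical below 0.25 rad and linear speed of cap below 0.03 m/s and contact force between the fingers and cap above 1 N and contact force between cap and canister below 0.05 N and contact force between cap and cradle below 0.05 N); the arm keeps its last pose, push and grip.
It fails at once if the brush, tin or clothes peg beside the cradle is pushed more than 4 cm (distance of any of brush_1, tin_1, pegs_6 from where it was at the start of the episode above 0.04 m).
It also fails if it takes over 61 s, if anything falls off the work surface, if the arm or the gripper's body presses on something with over 40 N, if the wrist force passes 120 N, or if a joint passes its speed limit or range.

## Robot

A 6-joint arm with a two-finger parallel gripper is mounted at the origin on a cart in front of the work surface, level with it; the furniture and walls round the work are solid. World frame = base frame: x ahead of the robot, y to its left, z up, the work surface at z = 0. Lengths are in m, angles in rad, forces in N, time in s.
With the tool pointing down it reaches from about 0.225 to 0.725 m from the base axis. Payload 3.1 kg.
Tool frame: the origin (TCP) lies on the centre line of the jaws, within the pads' length; the fingertips stand manip.tips_ahead ahead of it and the grasp point (between the pads) lies 5 mm behind it (manip.tips_ahead is the distance from the TCP to the fingertips, in m); z points along the fingers, y is the line along which they close (so a half turn about z gives the same grasp; the last joint's range is limited). The gripper opens to 85 mm and grips with 20 to 120 N. Pads are 22 mm wide; open, the fingers measure 114 mm over their backs; the gripper's body (76 mm by 85 mm) begins 54 mm behind the grasp point. The pads swing forward as they close: fully open they stand 13 mm farther back than shut.
Start: joints at [1.099, 0.048, 0.099, 1.622, 0, 1.443], TCP at [0.177, 0.494, 0.245] pointing down, gripper open.
Joint ranges: [-2.91, 2.91], [-0.99, 1.94], [-1.21, 1.42], [-2.12, 2.29], [-1.49, 1.47], [-3.14, 3.14]. Speed limits (rad/s): [2.79, 2.79, 3.14, 3.14, 3.14, 3.14].

## Interface

Orientations are given as a unit quaternion [w, x, y, z].
In Python, from station import manip gives the robot as it stands.
- The arm moves only by the tool send_rows, never from a script. Its argument "increments" is one flat list of numbers, 4 for each row, row after row: the shift along the world's x, y, z in mm, then the turn about the world's z in rad. In form: [x, y, z, roll, x, y, z, roll, ...]. A call has 1 to 8 rows; each row is the pose to reach, as a shift and turn from the pose commanded when the call began; what a row does not reach only later rows make up. A row lasts 1/8 s, in which the tool goes at most 62.5 mm and 10.7 degrees, less where a joint would pass 70% of its speed; a pose out of reach is approached as far as the arm can. A call with a gripper value outside its range is refused whole. "gripper" is the gripper command: -1 is shut, 1 is fully open, values between are in proportion, set as the call begins (left out, the last holds). The fingers move at their own pace and stop on an object; "squeeze" is the grip in N (left out, the last holds). Time passes only in rows, so rows that repeat a pose let the fingers close. It gives the time, the measured TCP pose, the force, the opening and the grip force at its end, in the units of the state.
- manip.read_state(): the state, without advancing time (a new reading comes with each control period).
- manip.read_camera(name): name is "scene" or "side" or "wrist"; returns a dict with "pixels" (384x512x3 uint8, red, green, blue), "mtx" (3x3 intrinsics, pixels), "k1" (the pictures are not rectified: a ray, as slopes to the right and down, at radius r is drawn at 1 + k1 r^2 times it, then the intrinsics apply), "xyz" and "orientation" of the camera in the world. Camera axes: x right, y down, z forward; pixel columns grow to the right and rows downward; lengths in m; the calibration is good to about 2 mm. A picture is of the moment at which its call begins. There is no depth.
- manip.close_job(): hands the job in; it is judged then, once.
The state is a dict: "time": time; "qpos": joint angles; "dq": joint speeds; "joint_torque": joint torques, N m; "tool_pos": TCP position; "tcp_rot": TCP orientation; "wrist_force": force on the tool from outside, world axes, zero at the start; "ft_torque": the same for the moment, N m; "gripper_width": finger opening in m; "grasp_force": force on a finger pad.
Only numpy, scipy, OpenCV 4.12 (cv2) and the standard library are available. Lean on these libraries where they do the work, as an engineer would, in place of code of your own. Each camera call takes 0.05 s, during which the arm holds its last target. There are 200 camera calls.

## Working session

There is one attempt and no reset: what is moved stays moved. The work goes in short steps, Python scripts to look and compute and a tool call to move; the robot and the scene stay as the last step left them, time stands still between calls to the robot, and variables do not carry over. Pictures are saved under pics/ and viewed, at most 10 in all, crops included, and the job is handed in when it is done.

Besides the shell and the picture viewer there is one more tool, called after ">>>" in YAML: its name, and indented under it one key for each argument. send_rows: Moves the arm, as the interface text tells. Its arguments: {"type":"object","properties":{"increments":{"type":"array"},"gripper":{"type":"number"},"squeeze":{"type":"number"}},"required":["increments"]}

```bash
mkdir -p pics; cat > h.py <<'E'
import numpy as np, cv2, pickle
from scipy.spatial.transform import Rotation as R
from station import manip
def Rm(q): return R.from_quat([q[1],q[2],q[3],q[0]]).as_matrix()
def ray(c,uv):
    m=c["mtx"]; d=np.array([(uv[0]-m[0][2])/m[0][0],(uv[1]-m[1][2])/m[1][1]]); p=d.copy()
    for _ in range(20): p=d/(1+c["k1"]*(p@p))
    v=Rm(c["orientation"])@np.array([p[0],p[1],1]); return np.array(c["xyz"]),v/np.linalg.norm(v)
def plane(c,uv,z):
    o,v=ray(c,uv); return o+v*(z-o[2])/v[2]
def two(c1,a,c2,b):
    o,v=ray(c1,a);p,w=ray(c2,b)
    A=np.stack([v,-w],1); t=np.linalg.lstsq(A,p-o,rcond=None)[0]
    x,y=o+t[0]*v,p+t[1]*w; return (x+y)/2,np.linalg.norm(x-y)
def proj(c,P):
    q=Rm(c["orientation"]).T@(np.array(P)-np.array(c["xyz"])); s=q[:2]/q[2]; s=s*(1+c["k1"]*(s@s)); m=c["mtx"]
    return np.array([m[0][0]*s[0]+m[0][2],m[1][1]*s[1]+m[1][2]])
def save(names,tag):
    for n in names:
        c=manip.read_camera(n); pickle.dump(c,open(f'{n}_{tag}.pkl','wb'))
def load(n,tag): return pickle.load(open(f'{n}_{tag}.pkl','rb'))
E
python3 - <<'E'
from h import *
save(["scene","side","wrist"],0)
for n in ["scene","side","wrist"]:
    c=load(n,0); print(n,c["xyz"],Rm(c["orientation"])[:,2].round(2),np.array(c["mtx"]).round(1).tolist(),c["k1"])
im=np.hstack([load(n,0)["pixels"] for n in ["scene","side"]])
for n in ["scene","side"]: cv2.imwrite(f'pics/{n}0.png',cv2.resize(load(n,0)["pixels"][:,:,::-1],(800,600)))
print(manip.read_state(), manip.tips_ahead)
E
```

```text
scene [ 0.32337231 -0.2757954   0.77582252] [ 0.3   0.54 -0.79] [[419.5, 0.0, 255.8], [0.0, 419.5, 189.4], [0.0, 0.0, 1.0]] -0.08605025251241985
side [ 0.4317474  -0.66913283  0.45672761] [ 0.17  0.91 -0.38] [[425.2, 0.0, 256.6], [0.0, 425.2, 189.2], [0.0, 0.0, 1.0]] -0.14507319631160828
wrist [0.10189862 0.52034469 0.37241355] [ 0.29 -0.11 -0.95] [[285.2, 0.0, 253.8], [0.0, 285.2, 191.0], [0.0, 0.0, 1.0]] 0.01002437877584954
{'time': 0.15, 'qpos': array([1.09915634e+00, 4.85742025e-02, 9.79448122e-02, 1.62200729e+00,
       9.09608291e-07, 1.44297756e+00]), 'dq': array([ 0.00237957, -0.00307155,  0.00584569,  0.00062409, -0.00052852,
        0.00127431]), 'joint_torque': array([ 1.84885204e-03, -3.39258885e+01,  3.20423985e+01,  1.53387361e-02,
       -7.17714852e-05,  1.92043395e-06]), 'tool_pos': array([0.17678251, 0.49385608, 0.24438291]), 'tcp_rot': array([-2.72128056e-04,  1.71065034e-01,  9.85259310e-01, -8.79019677e-04]), 'wrist_force': array([0.19939002, 0.99919947, 0.87971724]), 'ft_torque': array([-0.01104039, -0.05078648,  0.04204232]), 'grasp_force': 0.0, 'gripper_width': 0.08521386175053114} 0.014
```

View pics/scene0.png

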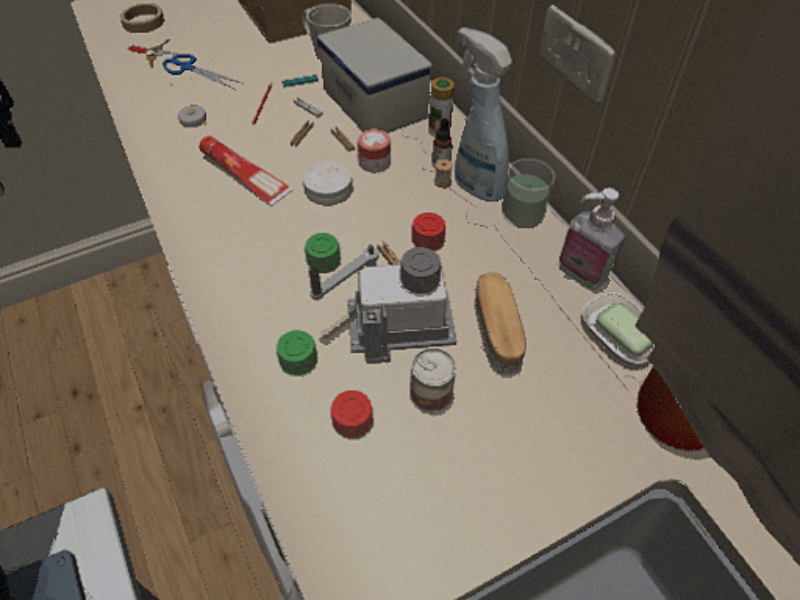

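View pics/side0.png

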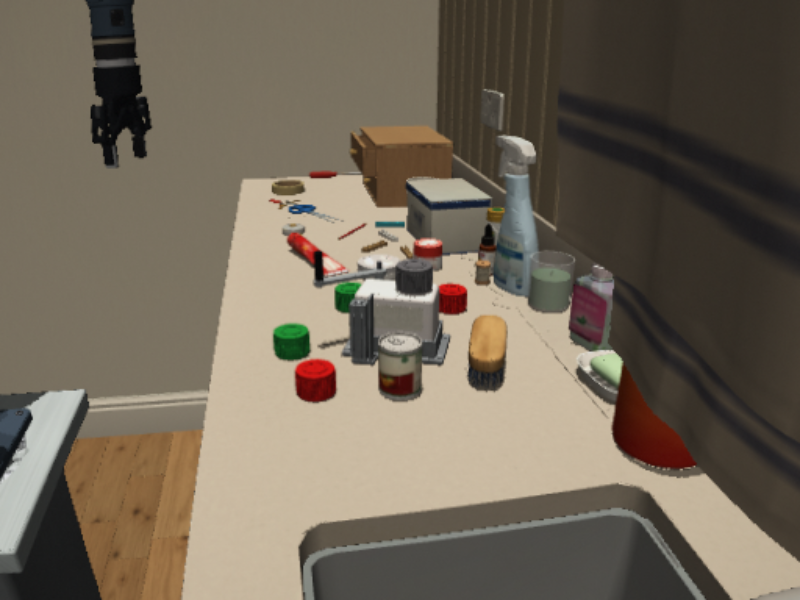

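The scene view shows the grey cap on the white canister at about (421,263), the keeper with its black peg at (314,278) and its pivot at (372,255). Possible mix-ups for the cap are the green caps at (322,250) and (297,352), the red caps at (429,230) and (352,412), and the tin at (433,375). The peg could be confused with the pivot stub. I choose the grey cap on the canister and will check it in a close crop.

```bash
python3 - <<'E'
from h import *
a=load("scene",0);b=load("side",0)
ca=cv2.resize(a["pixels"][140:240,190:310][:,:,::-1],None,fx=6.5,fy=5.9,interpolation=cv2.INTER_CUBIC) if 0 else cv2.resize(a["pixels"][145:240,190:300][:,:,::-1],None,fx=5,fy=5,interpolation=cv2.INTER_CUBIC)
cv2.imwrite('pics/crop_a.png',ca)
cb=cv2.resize(b["pixels"][155:240,195:305][:,:,::-1],None,fx=6,fy=6,interpolation=cv2.INTER_CUBIC)
cv2.imwrite('pics/crop_b.png',cb)
E
```

```text
(no output)
```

View pics/crop_a.png

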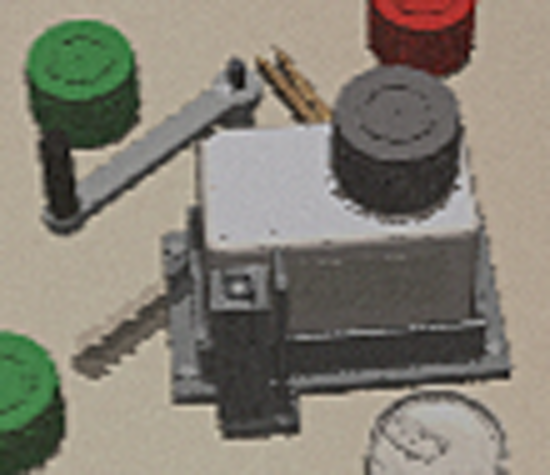

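View pics/crop_b.png

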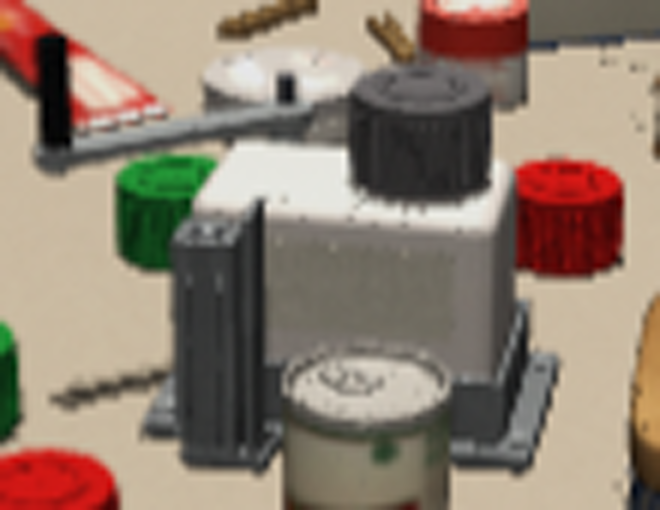

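Both crops confirm the choice: the grey fluted cap sits on the white shoulder (crop a, top at (397,112)), and the black peg is on the free end of the bar at (56,170).

```bash
python3 - <<'E'
from h import *
a=load("scene",0);b=load("side",0)
A=lambda u,v:np.array([(u+.5)/5-.5+190,(v+.5)/5-.5+145])
B=lambda u,v:np.array([(u+.5)/6-.5+195,(v+.5)/6-.5+155])
pts={"cap":(A(397,113),B(421,93),.134),"pegtop":(A(53,135),B(53,40),.149),"pegbot":(A(64,207),B(57,143),.105),"piv":(A(240,94),B(287,104),.105),"tin":(A(437,440),B(366,393),.072)}
for k,(p,q,z) in pts.items(): print(k,plane(a,p,z).round(4),plane(b,q,z).round(4),two(a,p,b,q))
# canister shoulder corners, cradle
for n,p,z in [("sh_l_near",A(208,245),.096),("sh_l_far",A(203,138),.096),("sh_r_near",A(478,232),.096),("base nl",A(173,403),.0),("base nr",A(508,377),.0),("post",A(238,288),.091)]: print(n,plane(a,p,z).round(4))
for n,p,z in [("post",B(208,233),.091),("base nr",B(525,468),0),("sh_l_near",B(190,218),.096),("sh_r_near",B(500,228),.096),("sh_l_far",B(232,145),.096)]: print("side",n,plane(b,p,z).round(4))
E
```

```text
cap [0.6169 0.2047 0.134 ] [0.6154 0.1995 0.134 ] (array([0.61736254, 0.20639074, 0.13164459]), np.float64(0.0010295653892378575))
pegtop [0.484  0.2448 0.149 ] [0.483  0.2396 0.149 ] (array([0.48394806, 0.24641611, 0.14684654]), np.float64(0.001095486761607251))
pegbot [0.4841 0.2435 0.105 ] [0.4833 0.2467 0.105 ] (array([0.48331119, 0.24199037, 0.10688297]), np.float64(0.0006191830040487681))
piv [0.5754 0.2663 0.105 ] [0.5767 0.2741 0.105 ] (array([0.57457299, 0.26337518, 0.10882907]), np.float64(0.0010711942191466445))
tin [0.5766 0.0936 0.072 ] [0.5732 0.082  0.072 ] (array([0.57752601, 0.09707371, 0.06480032]), np.float64(0.003175886972992182))
sh_l_near [0.5308 0.2055 0.096 ]
sh_l_far [0.5538 0.2583 0.096 ]
sh_r_near [0.6327 0.1611 0.096 ]
base nl [0.5083 0.2012 0.    ]
base nr [0.647  0.1457 0.    ]
post [0.5336 0.1837 0.091 ]
side post [0.5331 0.1822 0.091 ]
side base nr [0.647  0.1506 0.    ]
side sh_l_near [0.527  0.1856 0.096 ]
side sh_r_near [0.6364 0.157  0.096 ]
side sh_l_far [0.5521 0.2561 0.096 ]
```

Cradle yaw is about -0.38. The peg is at (0.484,0.244), the pivot at (0.5755,0.268) and the cap at (0.616,0.203). I'll move above the peg with the jaw line along the swing tangent.

>>> send_rows:
  increments: [40,-32,0,0.08,80,-65,0,0.16,120,-98,0,0.24,160,-130,0,0.32,200,-163,0,0.4,240,-195,0,0.48,275,-224,-10,0.55,307,-250,-20,0.62]
  gripper: -0.2

```text
time: 1.15
tool_pos: [0.4851, 0.2429, 0.2248]
tcp_rot: [-0.0, -0.138, 0.99, 0.0]
wrist_force: [0.6, 0.6, 0.4]
gripper_width: 0.0342
grasp_force: 0.0
```

>>> send_rows:
  increments: [0,0,0,0,0,0,0,0]

```text
time: 1.4
tool_pos: [0.4835, 0.2443, 0.225]
tcp_rot: [-0.001, -0.137, 0.991, 0.0]
wrist_force: [-1.3, 0.7, -0.5]
gripper_width: 0.0344
grasp_force: 0.0
```

```bash
python3 - <<'E'
from h import *
save(["wrist","scene","side"],1); s=manip.read_state(); print(s["time"],s["tool_pos"],s["tcp_rot"],s["gripper_width"],s["wrist_force"])
cv2.imwrite('pics/w1.png',cv2.resize(load("wrist",1)["pixels"][:,:,::-1],(800,600)))
E
```

```text
1.55 [0.48335553 0.2451495  0.22582562] [ 2.76873175e-04 -1.38347850e-01  9.90383645e-01  1.77313144e-04] 0.033879322916239414 [-0.20474093  0.95350947  0.22894126]
```

View pics/w1.png

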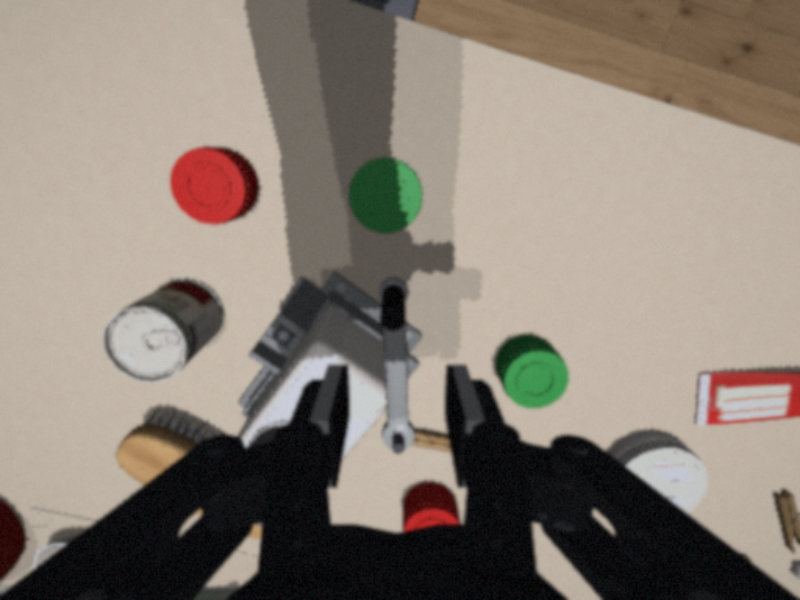

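The wrist view shows the peg between the finger planes: base near (393,287), top near (392,320). The pivot is at (398,436) and the post socket at (284,333). I'll turn these into positions.

```bash
python3 - <<'E'
from h import *
c=load("wrist",1); print(c["xyz"],Rm(c["orientation"])[:,2])
s=1/1.5625
f=lambda u,v:((u+.5)*s-.5,(v+.5)*s-.5)
for n,p,z in [("pegtop",(392,318),.149),("pegtopB",(393,290),.149),("pivot",(398,440),.115),("post",(284,334),.091)]: print(n,plane(c,f(*p),z).round(4))
for P in [(.484,.245,.149),(.484,.245,.105),(.5755,.267,.105),(.4835,.2445,.16)]: print(P,proj(c,P)*1.5625)
g=c["pixels"].max(2)[170:215,235:270]; ys,xs=np.where(g<35); print(xs.min()+235,xs.max()+235,ys.min()+170,ys.max()+170,xs.mean()+235,ys.mean()+170)
E
```

```text
[0.40705266 0.22226286 0.353257  ] [ 0.29782621  0.08467108 -0.9508577 ]
pegtop [0.4812 0.2409 0.149 ]
pegtopB [0.4673 0.2375 0.149 ]
pivot [0.571  0.2695 0.115 ]
post [0.5313 0.1831 0.091 ]
(0.484, 0.245, 0.149) [398.25049182 324.9836999 ]
(0.484, 0.245, 0.105) [397.92737019 297.45430531]
(0.5755, 0.267, 0.105) [392.11254457 435.09313724]
(0.4835, 0.2445, 0.16) [397.61469108 332.36989095]
244 258 183 210 250.94736842105263 196.80409356725147
```

>>> send_rows:
  increments: [-1,-2,-35,0,-1,-2,-70,0,-1,-2,-90,0,-1,-2,-98,0,-1,-2,-98,0]

```text
time: 2.17
tool_pos: [0.4825, 0.2428, 0.1275]
tcp_rot: [-0.0, -0.138, 0.99, 0.0]
wrist_force: [0.1, -0.4, 0.2]
gripper_width: 0.0342
grasp_force: 0.0
```

>>> send_rows:
  increments: [0,0,0,0,0,0,0,0,3,-8,0,0.09,6,-16,0,0.18,10,-24,0,0.27,15,-32,0,0.36,21,-38,0,0.45,27,-45,0,0.54]
  gripper: -0.55

```text
time: 3.18
tool_pos: [0.5105, 0.1979, 0.1283]
tcp_rot: [0.001, -0.398, 0.917, 0.001]
wrist_force: [-1.3, 1.4, 0.5]
gripper_width: 0.0193
grasp_force: 0.7
```

>>> send_rows:
  increments: [7,-6,0,0.09,14,-11,0,0.18,21,-15,0,0.27,29,-19,0,0.36,32,-20,0,0.39,32,-20,0,0.39]

```text
time: 3.92
tool_pos: [0.542, 0.1774, 0.1277]
tcp_rot: [0.0, -0.567, 0.824, 0.0]
wrist_force: [-0.2, -0.5, -0.1]
gripper_width: 0.019
grasp_force: 0.2
```

```bash
python3 - <<'E'
from h import *
save(["wrist","scene"],2); s=manip.read_state(); print(s["time"],s["tool_pos"],s["gripper_width"],s["wrist_force"])
w=cv2.resize(load("wrist",2)["pixels"][:,:,::-1],(400,300)); a=cv2.resize(load("scene",2)["pixels"][130:250,180:340][:,:,::-1],(400,300))
cv2.imwrite('pics/p2.png',np.hstack([w,a]))
E
```

```text
4.025 [0.54200064 0.17739952 0.12745872] 0.018925010665219944 [0.24441597 0.15774691 0.34458652]
```

View pics/p2.png

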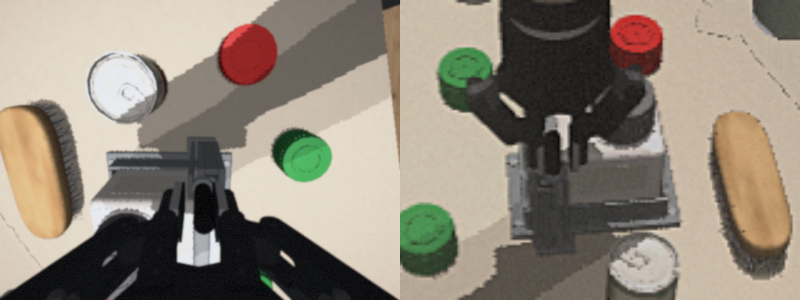

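The left half (wrist) shows the peg between the fingers at (205,205), at the catch post. The right half (scene) shows the bar end over the post at (555,170). I'll nudge further to feel the stop.

>>> send_rows:
  increments: [2,-1,0,0,4,-2,0,0,4,-2,0,0]

```text
time: 4.4
tool_pos: [0.5423, 0.1772, 0.1273]
tcp_rot: [-0.002, -0.568, 0.823, 0.004]
wrist_force: [-8.4, 3.8, 4.3]
gripper_width: 0.0199
grasp_force: 5.0
```

>>> send_rows:
  increments: [-4,2,0,0,-4,2,30,0,-4,2,60,0,10,8,85,-0.15,25,14,85,-0.33,40,20,85,-0.51,55,25,85,-0.69,70,28,85,-0.88]

```text
time: 5.4
tool_pos: [0.617, 0.2033, 0.2122]
tcp_rot: [0.001, -0.16, 0.987, -0.0]
wrist_force: [-0.1, -0.2, 0.0]
gripper_width: 0.0196
grasp_force: 0.0
```

>>> send_rows:
  increments: [0,0,0,0,0,0,0,0,0,0,0,0]
  gripper: 0.7

```text
time: 5.78
tool_pos: [0.6156, 0.2031, 0.2126]
tcp_rot: [0.0, -0.164, 0.986, -0.0]
wrist_force: [-0.2, -0.4, 0.5]
gripper_width: 0.0722
grasp_force: 0.0
```

```bash
python3 - <<'E'
from h import *
save(["wrist","scene"],3); s=manip.read_state(); print(s["time"],s["tool_pos"],s["qpos"],s["gripper_width"],s["wrist_force"])
w=load("wrist",3)["pixels"][:,:,::-1]; a=cv2.resize(load("scene",3)["pixels"][130:250,180:300][:,:,::-1],(288,288))
w=cv2.resize(w,(512,384)); a=np.vstack([a,np.zeros((96,288,3),np.uint8)])
cv2.imwrite('pics/p3.png',np.hstack([w,a]))
E
```

```text
5.875 [0.61563526 0.20315668 0.21262593] [ 2.15428369e-01  3.74616623e-01  4.13468156e-01  1.60939339e+00
 -1.36539530e-04 -1.14095120e-01] 0.07243335952854721 [-0.59169881 -0.33516097  0.34551699]
```

View pics/p3.png

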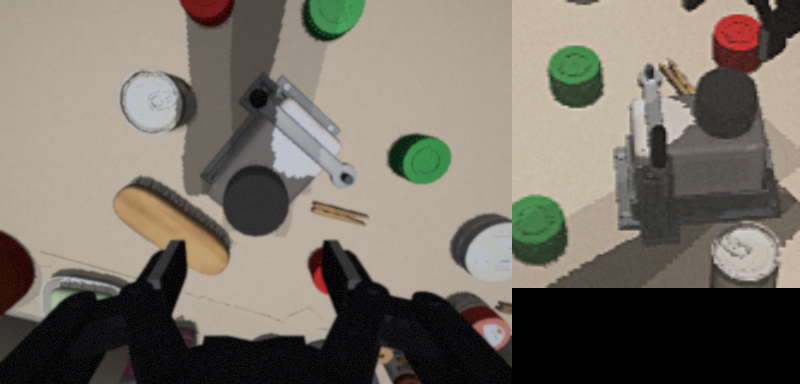

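Keeper bar lies across the canister to the post (wrist: peg (259,97), pivot (344,175)), so it is shut; the cap is at about (256,200). I'll measure the cap by contour.

```bash
python3 - <<'E'
from h import *
c=load("wrist",3); g=c["pixels"].max(2)
m=np.zeros_like(g); m[155:245,215:300]=(g[155:245,215:300]<75)*255
m=cv2.morphologyEx(m,cv2.MORPH_OPEN,np.ones((5,5),np.uint8))
k=max(cv2.findContours(m,0,2)[0],key=cv2.contourArea); print(cv2.boundingRect(k),cv2.minEnclosingCircle(k))
def outline(P,zs=(.098,.134)):
    t=np.linspace(0,2*np.pi,90); Q=np.array([proj(c,(P[0]+.026*np.cos(a),P[1]+.026*np.sin(a),z)) for z in zs for a in t]).astype(np.float32)
    return cv2.boundingRect(Q), Q.min(0),Q.max(0)
for P in [(.616,.203),(.616,.200),(.618,.205)]: print(P,outline(P)[1:],outline(P,(.134,))[1:])
print("piv/peg",plane(c,(344,175),.11),plane(c,(258,97),.149))
E
```

```text
(223, 165, 66, 70) ((255.16470336914062, 199.5540771484375), 35.26027297973633)
(0.616, 0.203) (array([220.39845, 163.28677], dtype=float32), array([287.43594, 236.46024], dtype=float32)) (array([220.39845, 173.81337], dtype=float32), array([287.43594, 236.46024], dtype=float32))
(0.616, 0.2) (array([216.68529, 162.18709], dtype=float32), array([283.81747, 235.36987], dtype=float32)) (array([216.68529, 172.55219], dtype=float32), array([283.81747, 235.36987], dtype=float32))
(0.618, 0.205) (array([222.11705, 166.14874], dtype=float32), array([288.9156, 239.2972], dtype=float32)) (array([222.11705, 177.09337], dtype=float32), array([288.9156, 239.2972], dtype=float32))
piv/peg [0.57397118 0.26810207 0.11      ] [0.53904141 0.17938601 0.149     ]
```

>>> send_rows:
  increments: [0,1,-35,0,0,1,-65,0,0,1,-85,0,0,1,-95,0,0,1,-95,0]

```text
time: 6.5
tool_pos: [0.6154, 0.2041, 0.1167]
tcp_rot: [-0.001, -0.164, 0.987, -0.0]
wrist_force: [0.4, 0.4, -0.2]
gripper_width: 0.0726
grasp_force: 0.0
```

>>> send_rows:
  increments: [0,0,0,0,0,0,0,0,0,0,0,0,0,0,0,0]
  gripper: -1
  squeeze: 40

```text
time: 7.0
tool_pos: [0.6171, 0.2045, 0.1192]
tcp_rot: [0.002, -0.164, 0.987, 0.0]
wrist_force: [-1.2, 0.1, 6.1]
gripper_width: 0.0509
grasp_force: 42.2
```

```bash
python3 -c "
from h import *
s=manip.read_state()
for k in ['tool_pos','wrist_force','ft_torque','grasp_force','gripper_width','qpos']: print(k,np.round(s[k],4))"
```

```text
tool_pos [0.6171 0.2045 0.1192]
wrist_force [-1.1691  0.0628  6.0572]
ft_torque [ 0.0497 -0.0083 -0.052 ]
grasp_force 42.1919
gripper_width 0.0509
qpos [ 0.2169  0.3781  0.2326  1.4218  0.     -0.1118]
```

>>> send_rows:
  increments: [0,0,1,0.04,0,0,1,0.08,0,0,1,0.12,0,0,1,0.12]

```text
time: 7.5
tool_pos: [0.6169, 0.2054, 0.1192]
tcp_rot: [0.001, -0.222, 0.975, 0.001]
wrist_force: [2.1, 3.5, 3.8]
gripper_width: 0.0514
grasp_force: 42.2
```

```bash
python3 -c "
from h import *
s=manip.read_state()
for k in ['tool_pos','wrist_force','ft_torque','grasp_force','gripper_width','qpos']: print(k,np.round(s[k],4))"
```

```text
tool_pos [0.6169 0.2054 0.1192]
wrist_force [2.1429 3.4738 3.7711]
ft_torque [ 0.7639 -0.1987 -0.4967]
grasp_force 42.2454
gripper_width 0.0514
qpos [ 0.2174  0.3788  0.2334  1.4225  0.0021 -0.2302]
```

>>> send_rows:
  increments: [0,0,0,-0.06,0,0,0,-0.12,0,0,0,-0.18,0,0,0,-0.24,0,0,0,-0.24]

```text
time: 8.12
tool_pos: [0.6159, 0.2041, 0.1192]
tcp_rot: [0.0, -0.104, 0.995, -0.0]
wrist_force: [-1.8, 0.5, 4.6]
gripper_width: 0.0512
grasp_force: 42.1
```

```bash
python3 -c "
from h import *
s=manip.read_state()
for k in ['tool_pos','wrist_force','ft_torque','grasp_force','gripper_width','qpos']: print(k,np.round(s[k],4))"
```

```text
tool_pos [0.6159 0.2041 0.1192]
wrist_force [-1.8257  0.4897  4.6041]
ft_torque [ 0.0627  0.2119 -0.0018]
grasp_force 42.1414
gripper_width 0.0512
qpos [ 2.1690e-01  3.7830e-01  2.3280e-01  1.4251e+00 -6.0000e-04  8.5000e-03]
```

Counter-clockwise meets a stop (-0.5 Nm); clockwise is free (about 0), so it is a reverse thread. I'll unscrew clockwise.

>>> send_rows:
  increments: [0,0,0,-0.13,0,0,0,-0.26,0,0,0.5,-0.39,0,0,0.5,-0.52,0,0,1,-0.65,0,0,1,-0.65]

```text
time: 8.88
tool_pos: [0.6161, 0.2039, 0.1204]
tcp_rot: [0.0, 0.219, 0.976, -0.0]
wrist_force: [0.3, 0.7, 5.8]
gripper_width: 0.0514
grasp_force: 42.2
```

```bash
python3 -c "
from h import *
s=manip.read_state()
for k in ['tool_pos','wrist_force','ft_torque','grasp_force','gripper_width','qpos']: print(k,np.round(s[k],4))"
```

```text
tool_pos [0.6161 0.2039 0.1204]
wrist_force [0.2996 0.7089 5.7751]
ft_torque [0.0466 0.1659 0.0089]
grasp_force 42.1656
gripper_width 0.0514
qpos [ 2.1680e-01  3.7790e-01  2.3460e-01  1.4269e+00 -9.0000e-04  6.5910e-01]
```

Free turning, and the tool is rising with the cap. I'll finish to about 84° in total.

>>> send_rows:
  increments: [0,0,0.5,-0.13,0,0,0.5,-0.26,0,0,1,-0.39,0,0,1,-0.52,0,0,1,-0.65,0,0,1,-0.68,0,0,1,-0.68]

```text
time: 9.75
tool_pos: [0.6153, 0.2041, 0.1194]
tcp_rot: [-0.001, 0.531, 0.847, -0.001]
wrist_force: [0.4, 0.8, -0.4]
gripper_width: 0.0512
grasp_force: 41.7
```

>>> send_rows:
  increments: [0,0,2,0,0,0,4,0,0,0,6,0,0,0,8,0]

```text
time: 10.25
tool_pos: [0.6161, 0.2041, 0.1287]
tcp_rot: [0.0, 0.532, 0.847, -0.0]
wrist_force: [-0.0, 0.0, -0.5]
gripper_width: 0.0515
grasp_force: 41.8
```

```bash
python3 -c "
from h import *
s=manip.read_state()
for k in ['tool_pos','wrist_force','ft_torque','grasp_force','gripper_width','qpos']: print(k,np.round(s[k],4))"
```

```text
tool_pos [0.6161 0.2041 0.1287]
wrist_force [-0.0386  0.0429 -0.4643]
ft_torque [-0.011   0.0142  0.0227]
grasp_force 41.7571
gripper_width 0.0515
qpos [ 2.1680e-01  3.7650e-01  2.4920e-01  1.4432e+00 -3.0000e-04  1.3381e+00]
```

The wrist carries about 0.5 N, which is just the cap's weight, so it is off the thread. Lifting.

>>> send_rows:
  increments: [0,0,12,0,0,0,26,0,0,0,42,0,0,0,58,0,0,0,72,0,0,0,80,0,0,0,80,0,0,0,80,0]

```text
time: 11.25
tool_pos: [0.6157, 0.2042, 0.2075]
tcp_rot: [-0.0, 0.532, 0.847, -0.0]
wrist_force: [0.2, -0.2, -0.5]
gripper_width: 0.0512
grasp_force: 41.8
```

```bash
python3 - <<'E'
from h import *
save(["side","scene"],4); s=manip.read_state(); print(s["time"],s["tool_pos"],s["dq"].round(3),s["gripper_width"],s["grasp_force"],s["wrist_force"])
f=lambda n,y0,x0:cv2.resize(load(n,4)["pixels"][y0:y0+150,x0:x0+150][:,:,::-1],(400,400))
cv2.imwrite('pics/p4.png',np.hstack([f("side",95,180),f("scene",95,180)]))
E
```

```text
11.35 [0.61551375 0.20417106 0.20720906] [ 0.001 -0.002  0.002  0.001  0.002  0.003] 0.0512594811503888 41.778479777276516 [ 0.06771136 -0.72821653 -0.04898319]
```

View pics/p4.png

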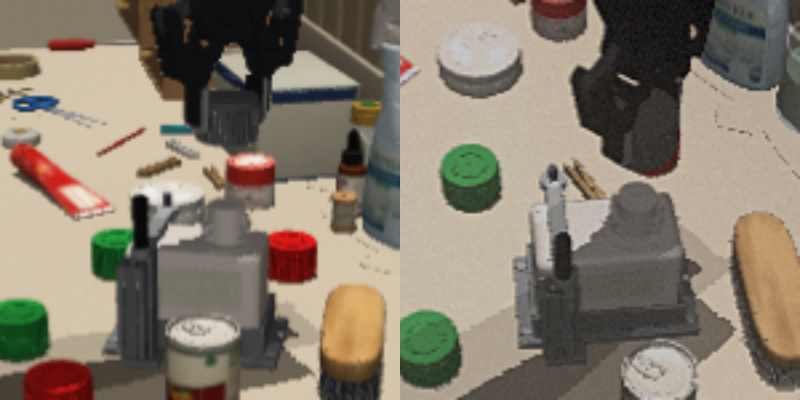

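The cap is held level between the fingers (side view, (228,118)), about 75 mm above the bare neck at (228,225). The keeper is shut and the canister seated.

```bash
python3 -c "
from station import manip
print(manip.close_job())"
```

```text
the job is handed in; nothing more can be done
None
```

The keeper is shut, the reverse-thread cap is unscrewed and held level about 75 mm above the neck with the canister still seated, and the job is handed in (no verdict was returned).

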